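# Refill the cap feeder through its funnel and lock the lid

### The job

Refill the cap feeder: carry the scoop over, tip all five brass caps through the funnel into the clear tube, and set the empty scoop back down flat on the counter. Swing the funnel's lid shut and lock it with the wing stud: press the wing down while turning it clockwise until its blade finds the hidden slot and drops in, then turn it on towards its stop so that it stays down when you let go. Leave the other things on the counter where they are.

Things in the scene. Friction and masses are not known exactly. Their poses are not given: they have to be found in the camera images.
- feeder: Cap feeder, fixed: 130 x 130 x 12 mm cast foot, an upright clear tube on it, a wide round steel funnel on top. Origin: on the tube's axis at counter level, z up. The lid's hinge is on its -y side, the ear for the wing stud on its +y side. Four thin tie rods stand at x, y = +-46 mm.
- tube_floor (a point): Centre of the floor of the clear tube, 12 mm above the counter. Inner diameter 62 mm, wall 3 mm; the tube's top is 80 mm above the counter. Axes as the feeder's.
- funnel_rim (a point): Centre of the funnel's mouth, 136 mm above the counter: 134 mm wide inside, 140 outside, narrowing at about 54 degrees to a 64 mm throat 80 mm above the counter. Axes as the feeder's.
- lid (a joint): Angle of the funnel's lid, rad: 0 shut, pi/2 upright, 1.65 to 1.85 at the start (open, leaning outwards a little). A 144 mm steel disc, 4 mm thick, its centre 76 mm from the hinge axis, with a 40 mm wide flat tab that ends 222 mm from that axis, beyond the wing stud. The hinge is stiff: the lid stays where it is left and takes 2 to 4 N at the tab to push over. Its outer face is its top face when shut.
- lid_hinge (a point): Middle of the lid's hinge axis, at the feeder's (0, -76, 137) mm, on the lid's underside. The axis is the feeder's x. The point turns with the lid: its y runs from the hinge along the lid, its z out of the lid's outer face. The shut lid reaches from here towards the feeder's +y.
- wing (a joint): How far the lid's wing stud is pressed in, m; sprung: 4 N at 0, 10 N at the full 0.016. Its foot is a blade, 30 x 6 mm, along the wing. With the lid shut the blade meets a slotted keeper at 0.003 and goes through only when in line with the slot (within 0.13 rad). Then turned on clockwise by at least 0.5 rad (stop at a quarter turn) it stays at about 0.012 when let go; else it springs back.
- wing_turn (a joint): Turn of the wing stud, rad, clockwise positive seen from above with the lid shut. At 0 the wing lies along the feeder's x; it starts between -0.1 and 0.1. The keeper's slot lies between 0.35 and 1.15: different each time, not reported, covered by the shut lid. Turns easily (0.04 N m).
- wing_grip (a point): Middle of the wing, the stud's steel T head: 64 mm long (its x), 12 mm thick (its y), 22 mm high; its z is the stud's axis, out of the lid. It is 170 mm from the hinge axis, 45 mm off the lid's underside. With the lid shut it is at the feeder's (0, 94, 182) mm and the wing's lower edge is 30 mm above the lid.
- keeper_ear (a point): Top of the steel ear with the slotted keeper (slot 34 x 10 mm, plate 4 mm thick) that receives the wing stud, at the feeder's (0, 94, 123) mm. Its axes are the feeder's, not the slot's. With the lid open the slot can be seen from above.
- scoop: Aluminium scoop, 130 long, 86 mm wide, floor 3 mm thick; closed at the back (+x end, 50 mm high) and sides (42 mm, 26 near the front), open in front (-x end, no lip). Origin: middle of its underside, z up. Wooden grip above it along its x: 85 long, 18 wide, 22 mm high, its middle at x = 7.5, z = 88 mm, almost over the balance point when loaded. About 0.26 kg.
- cap1: Large brass dust cap no. 1 of 5, alike: 26 mm across, 24 mm high, domed top, 30 g; smooth and slippery; starts standing loose in the scoop. Origin: centre of its flat end, z towards the dome.
- cap2: Large brass dust cap no. 2 of 5, alike: 26 mm across, 24 mm high, domed top, 30 g; smooth and slippery; starts standing loose in the scoop. Origin: centre of its flat end, z towards the dome.
- cap3: Large brass dust cap no. 3 of 5, alike: 26 mm across, 24 mm high, domed top, 30 g; smooth and slippery; starts standing loose in the scoop. Origin: centre of its flat end, z towards the dome.
- cap4: Large brass dust cap no. 4 of 5, alike: 26 mm across, 24 mm high, domed top, 30 g; smooth and slippery; starts standing loose in the scoop. Origin: centre of its flat end, z towards the dome.
- cap5: Large brass dust cap no. 5 of 5, alike: 26 mm across, 24 mm high, domed top, 30 g; smooth and slippery; starts standing loose in the scoop. Origin: centre of its flat end, z towards the dome.
- core_tin: Bystander: the open steel tin of small valve cores, 62 mm across, 45 mm high. Origin: on its underside, near its middle.
- tyre_lever: Bystander: the steel tyre lever, 322 mm long, 15 mm high. Origin: on its underside, near its middle.
- weight_hammer: Bystander: the red-headed weight hammer, 260 mm long. Origin: on its underside, near its middle.
- paste_tub: Bystander: the tub of tyre paste, 94 mm across, 78 mm high. Origin: on its underside, near its middle.
- rubber_stem: Bystander: the loose black rubber valve stem, 88 mm long, 25 mm high. Origin: on its underside, near its middle.
- stick_gauge: Bystander: the stick pressure gauge, 175 mm long, 22 mm high. Origin: on its underside, near its middle.
- wire_brush: Bystander: the wire brush, 200 mm long, 20 mm high. Origin: on its underside, near its middle.

How it is judged:
On the way, in this order (a step that is already met when the one before it is completed fails the run):
1. all five caps are down in the clear tube (z of each of cap1, cap2, cap3, cap4, cap5 in the frame of feeder below 0.078 m and horizontal distance between each of cap1, cap2, cap3, cap4, cap5 and feeder below 0.036 m), for 0.2 s.
2. the lid is shut on the funnel (value of joint lid below 0.04 rad), for 0.2 s.
At the end, for the whole second after the job is handed in: All five caps lie in the tube (origins under 78 mm height, within 36 mm of its axis); the scoop rests flat on the counter (within 6 mm, tilt under 0.08 rad); the lid is shut (under 0.04 rad); the wing stud, let go, stays pressed in by more than 9 mm: it is locked (all of step 1 and height (world z) of scoop below 0.006 m and angle between scoop's own z axis and vertical below 0.08 rad and linear speed of scoop below 0.02 m/s and value of joint lid below 0.04 rad and value of joint wing above 0.009 m); the robot touches nothing.
It fails at once if one of the other things on the counter is moved by more than 30 mm (distance of any of core_tin, tyre_lever, weight_hammer, paste_tub, rubber_stem, stick_gauge, wire_brush from where it was at the start of the episode above 0.03 m).
It also fails if it takes over 72 s, if anything falls off the work surface, if the arm or the gripper's body presses on something with over 40 N, if the wrist force passes 120 N, or if a joint passes its speed limit or range.

### The arm

A 6-joint arm with a two-finger parallel gripper is mounted at the origin on the work surface. World frame = base frame: x ahead of the robot, y to its left, z up, the work surface at z = 0. Lengths are in m, angles in rad, forces in N, time in s.
With the tool pointing down it reaches from about 0.25 to 0.725 m from the base axis. Payload 9.7 kg.
Tool frame: the origin (TCP) lies on the centre line of the jaws, within the pads' length; the fingertips stand 17 mm ahead of it and the grasp point (between the pads) lies 2 mm behind it; z points along the fingers, y is the line along which they close (so a half turn about z gives the same grasp; the last joint's range is limited). The gripper opens to 85 mm and grips with 20 to 120 N. Pads are 22 mm wide; open, the fingers measure 114 mm over their backs; the gripper's body (76 mm by 85 mm) begins 54 mm behind the grasp point. The pads swing forward as they close: fully open they stand 13 mm farther back than shut.
Start: joints at [1.246, 0.087, 0.176, 1.66, 0, 1.571], TCP at [0.176, 0.521, 0.248] pointing down, gripper open.
Joint ranges: [-3.13, 3.13], [-0.85, 1.81], [-1.15, 1.24], [-2.2, 2.28], [-1.44, 1.52], [-3.14, 3.14]. Speed limits (rad/s): [2.22, 2.22, 2.57, 3.14, 3.14, 3.14].

### API

Orientations are given as a rotation vector (axis times angle).
In Python, from station import * gives the robot as it stands. The module is installed in compiled form; this text tells all that it offers.
- The arm moves only by the tool arm_command, never from a script. Its argument "rows" is one flat list of numbers, 7 for each row, row after row: the turn, a rotation vector about the tool's x, y, z in rad, then the shift along the tool's x, y, z in m, then the opening, from -1 (shut) to 1 (fully open), so that 0 is half open. A call has 1 to 12 rows; each row shifts and turns the commanded pose from where the row before left it, along the tool's axes as they then stand; what a row does not reach is not made up. A row lasts 1/8 s, in which the tool goes at most 62.5 mm and 10.7 degrees, less where a joint would pass 70% of its speed; a pose out of reach is approached as far as the arm can. A call is refused whole if a number of a shift passes 0.0625 or a number of a turn 0.188, either way. A call with a gripper value outside its range is refused whole. The fingers move at their own pace and stop on an object; "newtons" is the grip in N (left out, the last holds). Time passes only in rows, so rows that do not move let the fingers close. It gives the time, the measured TCP pose, the force, the opening and the grip force at its end, in the units of the state.
- get_obs(): the state, without advancing time (a new reading comes with each control period).
- capture(name): name is "side" or "top" or "wrist"; returns the picture (400x640x3 uint8, red, green, blue); there is no depth.
- camera_info(name): a dict with "intrinsics" (3x3 intrinsics, pixels), "rvec" (rotation vector, rad) and "tvec" (3), from world to camera coordinates, as OpenCV has them; the wrist camera has in their place "hand_eye" (4x4, takes a point from camera to tool coordinates, whose origin is the TCP and whose axes are the flange's). Camera axes: x right, y down, z forward; pixel columns grow to the right and rows downward; lengths in m; the calibration is good to about 2 mm. A picture is of the moment at which its call begins: read the wrist's pose just before it. camera_info takes no time and is no camera call.
- close_job(): hands the job in; it is judged then, once.
The state is a dict: "time_s": time; "joint_pos": joint angles; "joint_velocities": joint speeds; "joint_efforts": joint torques, N m; "eef_pos": TCP position; "orientation": TCP orientation; "ft_force": force on the tool from outside, world axes, zero at the start; "ft_torque": the same for the moment, N m; "width": finger opening in m; "gripper_force": force on a finger pad.
Only numpy, scipy, OpenCV 4.12 (cv2) and the standard library are available. Lean on these libraries where they do the work, as an engineer would, in place of code of your own. Each camera call takes 0.05 s, during which the arm holds its last target. There are 200 camera calls.

## Working session

There is one attempt and no reset: what is moved stays moved. The work goes in short steps, Python scripts to look and compute and a tool call to move; the robot and the scene stay as the last step left them, time stands still between calls to the robot, and variables do not carry over. Pictures are saved under pics/ and viewed, at most 10 in all, crops included, and the job is handed in when it is done.

Besides the shell and the picture viewer there is one more tool, called after ">>>" as name(argument=value, ...), one argument or row to a line, values as JSON. arm_command: Moves the arm, as the interface text tells. Its arguments: {"type":"object","properties":{"rows":{"type":"array","items":{"type":"number"}},"newtons":{"type":"number"}},"required":["rows"]}

```bash
mkdir -p pics; python3 - <<'E'
from station import *
import cv2,numpy as np
o=get_obs();print(o)
for n in ("side","top","wrist"):
    im=capture(n);cv2.imwrite(f"pics/{n}0.png",im[:,:,::-1]);print(n,camera_info(n))
E
```

```text
{'time_s': 0.0, 'joint_pos': array([1.24599671e+00, 8.74548574e-02, 1.75111575e-01, 1.65980379e+00,
       9.04790726e-06, 1.57076192e+00]), 'joint_velocities': array([-0.00101169,  0.00022905, -0.00105048,  0.00057221,  0.00109853,
       -0.00023956]), 'joint_efforts': array([ 1.02644317e-04, -5.20386600e+01,  4.64805400e+01,  1.63963489e-02,
        8.19181105e-05,  8.22459242e-06]), 'eef_pos': array([0.1754441 , 0.52103898, 0.24757435]), 'orientation': array([-5.07864182e-01, -3.10003961e+00,  2.09136854e-03]), 'ft_force': array([-0.13297017,  0.06500737,  0.0788654 ]), 'ft_torque': array([ 0.02148368, -0.00212851, -0.02535359]), 'gripper_force': 0.0, 'width': 0.08568074637986159}
side {'intrinsics': array([[440.5399444 ,   0.        , 321.63634598],
       [  0.        , 440.5399444 , 202.32826895],
       [  0.        ,   0.        ,   1.        ]]), 'rvec': array([ 2.33854515, -0.77116286,  0.2830752 ]), 'tvec': array([-0.37533179,  0.38760291,  1.06968753])}
top {'intrinsics': array([[483.25618589,   0.        , 316.49115579],
       [  0.        , 483.25618589, 200.14015696],
       [  0.        ,   0.        ,   1.        ]]), 'rvec': array([ 2.17649569, -2.17353814,  0.09407598]), 'tvec': array([0.0841549 , 0.5736493 , 1.19442171])}
wrist {'intrinsics': array([[275.59383129,   0.        , 318.95143025],
       [  0.        , 275.59383129, 199.59737077],
       [  0.        ,   0.        ,   1.        ]]), 'hand_eye': array([[ 5.04749931e-04, -9.46272962e-01, -3.23368563e-01,
         8.29961703e-02],
       [ 9.99999862e-01,  4.29571315e-04,  3.03858051e-04,
        -5.12769886e-04],
       [-1.48622799e-04, -3.23368671e-01,  9.46273047e-01,
        -1.26015537e-01],
       [ 0.00000000e+00,  0.00000000e+00,  0.00000000e+00,
         1.00000000e+00]])}
```

View pics/top0.png

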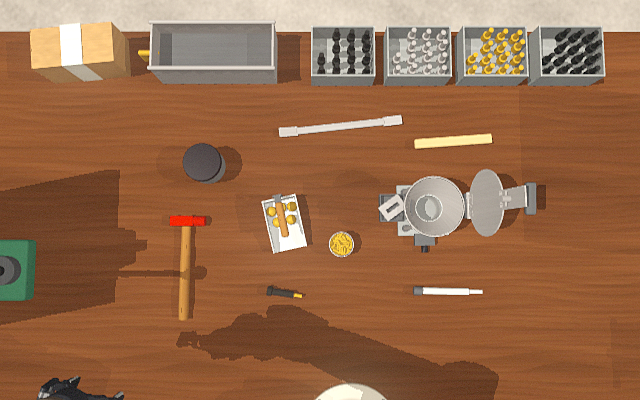

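View pics/side0.png

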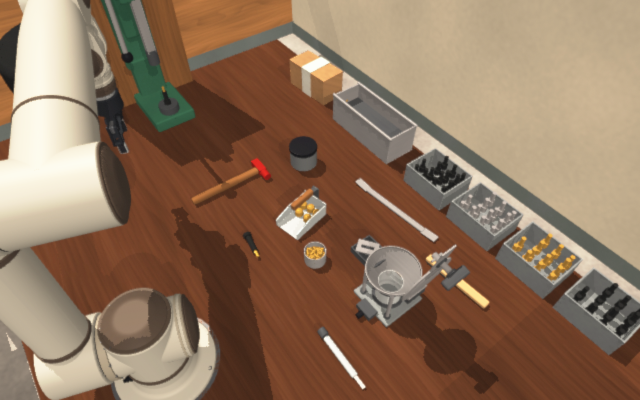

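The top view shows the scoop near (285,222), the tin at (341,244), the funnel centred near (435,206), the keeper ear at (391,208) and the lid open to the right at (487,203). The side view shows the same layout. I'll zoom in for detail.

```bash
cat > h.py <<'E'
import numpy as np,cv2
from station import *
from scipy.spatial.transform import Rotation as R
def cam(n,o=None):
    c=camera_info(n);K=c["intrinsics"]
    if n=="wrist":
        o=o or get_obs();T=np.eye(4);T[:3,:3]=R.from_rotvec(o["orientation"]).as_matrix();T[:3,3]=o["eef_pos"]
        M=T@c["hand_eye"];return K,M[:3,:3],M[:3,3]
    Rm=R.from_rotvec(c["rvec"]).as_matrix();return K,Rm.T,-Rm.T@c["tvec"]
def ray(C,u,v,z):
    K,Rw,t=C;d=Rw@np.linalg.solve(K,[u,v,1.]);return t+d*(z-t[2])/d[2]
def proj(C,P):
    K,Rw,t=C;q=K@(Rw.T@(np.asarray(P,float)-t));return q[:2]/q[2]
E
python3 - <<'E'
import cv2,numpy as np
t=cv2.imread("pics/top0.png");s=cv2.imread("pics/side0.png")
a=cv2.resize(t[180:265,250:350],(400,340),interpolation=2);b=cv2.resize(t[160:260,370:550][:, :],(720,400),interpolation=2)[:, :]
c=cv2.resize(s[175:260,265:345],(320,340),interpolation=2)
out=np.zeros((600,800,3),np.uint8)
out[:260,:400]=cv2.resize(t[185:250,250:350],(400,260),interpolation=2)
out[:260,420:740]=cv2.resize(s[180:245,270:350],(320,260),interpolation=2)
out[265:600,:603]=cv2.resize(t[165:260,370:541],(603,335),interpolation=2)
cv2.imwrite("pics/z1.png",out)
E
```

```text
(no output)
```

View pics/z1.png

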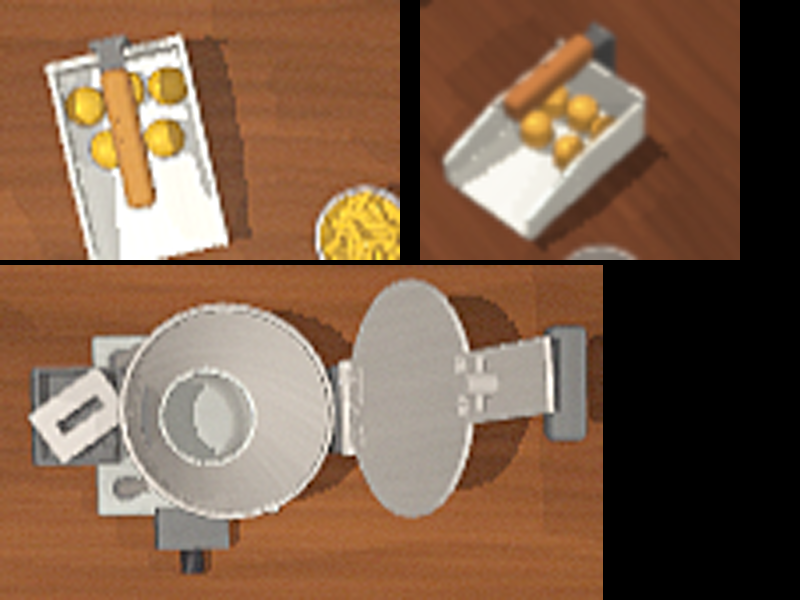

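The zoom shows the scoop's closed back and grip mount pointing away from the robot, with the five caps near the back and the front open towards the robot. The keeper slot runs at about 45–55° clockwise from the feeder's x axis. The lid leans right, and the wing is at zoom (567,383). Next: positions.

```bash
cat > m.py <<'E'
from h import *
t=cv2.imread("pics/top0.png");C=cam("top")
up=lambda x,y:(250+x/4-.4,185+y/4-.4); lo=lambda x,y:(370+x/3.526-.4,165+(y-265)/3.526-.4)
# rim ellipse: bright rim; use extremes read from zoom
L,Rr,T,B=lo(121,410),lo(333,410),lo(227,304),lo(227,517)
pts=[ray(C,*p,.136) for p in(L,Rr,T,B)]
f=(pts[0]+pts[1]+pts[2]+pts[3])/4;print("rim",np.round(pts,3).tolist(),"c",f.round(4))
e=ray(C,*lo(82,414),.123);hg=ray(C,*lo(345,405),.137)
d=(e-f)[:2];print("ear",e.round(4),"dist",np.hypot(*d),"yaw",np.arctan2(d[1],d[0])-np.pi/2,"hinge",hg.round(4))
g1,g2=ray(C,*up(115,68),.099),ray(C,*up(141,207),.099);print("grip",g1.round(4),g2.round(4),"mid",((g1+g2)/2).round(4),"yaw",np.arctan2(*(g1-g2)[1::-1]))
s1,s2=ray(C,*lo(62,430),.123),ray(C,*lo(103,398),.123);print("slot",np.arctan2(*(s2-s1)[1::-1]))
g=t.astype(int);m=((g[:,:,2]>170)&(g[:,:,1]>170)&(g[:,:,0]>150)).astype(np.uint8)
for z,p in((.05,up(47,66)),(.05,up(182,38)),(.026,up(228,244))):print("scoop corner",ray(C,*p,z).round(4))
w=lo(567,383);print("wing px",w)
for a in(1.65,1.75,1.85):print(a,proj(C,[f[0],f[1]-.076+.170*np.cos(a)-.045*np.sin(a),.137+.17*np.sin(a)+.045*np.cos(a)]))
E
python3 m.py
```

```text
rim [[0.551, -0.116, 0.136], [0.551, -0.253, 0.136], [0.621, -0.186, 0.136], [0.482, -0.183, 0.136]] c [ 0.5512 -0.1845  0.136 ]
ear [ 0.5495 -0.0923  0.123 ] dist 0.0922138486632155 yaw 0.01932522249180657 hinge [ 0.5545 -0.261   0.137 ]
grip [0.5634 0.1752 0.099 ] [0.4812 0.1592 0.099 ] mid [0.5223 0.1672 0.099 ] yaw 0.19247528939055566
slot -0.9105275998805168
scoop corner [0.5688 0.2213 0.05  ]
scoop corner [0.5863 0.1379 0.05  ]
scoop corner [0.4592 0.1095 0.026 ]
wing px (530.405445263755, 198.06568349404424)
1.65 [523.58473429 199.19361859]
1.75 [530.45215769 199.51095229]
1.85 [536.48305624 199.89519337]
```

```bash
cat >> h.py <<'E'
def down(psi,tilt=0.):   # psi: azimuth of tool y; tilt swings fingers towards tool -x
    y=np.array([np.cos(psi),np.sin(psi),0]);z=np.array([0,0,-1.]);M=np.column_stack([np.cross(y,z),y,z])
    return R.from_matrix(M)*R.from_rotvec([0,-tilt,0])
def plan(wps,start=None):
    """wps: (pos,Rot,nrows,opening); prints rounded rows"""
    o=get_obs();p,q=start or (o["eef_pos"],R.from_rotvec(o["orientation"]));out=[]
    for P,Q,n,g in wps:
        p0,q0=p,q;d=(q0.inv()*Q).as_rotvec()
        for i in range(1,n+1):
            pt=p0+(np.asarray(P)-p0)*i/n;qt=q0*R.from_rotvec(d*i/n)
            r=(q.inv()*qt).as_rotvec().round(3);s=q.inv().apply(pt-p).round(4)
            p=p+q.apply(s);q=q*R.from_rotvec(r)
            out.append([*r,*s,g])
    for k in range(0,len(out),12):
        print("CALL",[float(f"{v:g}") for r in out[k:k+12] for v in r])
    return p,q
E
python3 - <<'E'
from h import *
Q=down(1.763)
plan([([.522,.167,.19],Q,11,1),([.522,.167,.086],Q,3,1)])
E
```

```text
CALL [-0.0, -0.0, -0.047, -0.0401, -0.0204, 0.0053, 1.0, -0.0, -0.0, -0.047, -0.0392, -0.0224, 0.0052, 1.0, -0.0, -0.0, -0.047, -0.038, -0.0241, 0.0053, 1.0, -0.0, -0.0, -0.047, -0.0368, -0.0259, 0.0053, 1.0, -0.0, -0.0, -0.047, -0.0357, -0.0276, 0.0053, 1.0, -0.001, -0.0, -0.047, -0.0342, -0.0292, 0.0052, 1.0, 0.0, -0.0, -0.047, -0.0329, -0.0308, 0.0053, 1.0, 0.0, -0.0, -0.047, -0.0313, -0.0323, 0.0052, 1.0, 0.0, -0.0, -0.047, -0.0299, -0.0338, 0.0053, 1.0, 0.0, -0.0, -0.047, -0.0282, -0.0351, 0.0052, 1.0, 0.0, -0.0, -0.047, -0.0265, -0.0364, 0.0052, 1.0, 0.0, -0.0, 0.0, 0.0, -0.0, 0.0347, 1.0]
CALL [0.0, -0.0, 0.0, 0.0, -0.0, 0.0347, 1.0, 0.0, -0.0, 0.0, 0.0, -0.0, 0.0346, 1.0]
```

>>> arm_command(
  rows=[0,0,-0.047,-0.04,-0.0204,0.005,1,0,0,-0.047,-0.039,-0.0224,0.005,1,0,0,-0.047,-0.038,-0.024,0.005,1,0,0,-0.047,-0.037,-0.026,0.005,1,0,0,-0.047,-0.0357,-0.0276,0.005,1,0,0,-0.047,-0.034,-0.029,0.005,1,0,0,-0.047,-0.033,-0.031,0.005,1,0,0,-0.047,-0.031,-0.032,0.005,1,0,0,-0.047,-0.03,-0.034,0.005,1,0,0,-0.047,-0.028,-0.035,0.005,1,0,0,-0.047,-0.0265,-0.0364,0.005,1,0,0,0,0,0,0,1],
)

```text
time_s: 1.65
eef_pos: [0.5227, 0.1653, 0.1921]
orientation: [0.297, -3.126, 0.001]
ft_force: [-0.6, -0.1, -0.1]
width: 0.0854
gripper_force: 0.0
```

```bash
python3 - <<'E'
from h import *
o=get_obs();print(o["joint_pos"].round(3),o["eef_pos"],o["time_s"])
im=capture("wrist")[:,:,::-1];cv2.imwrite("pics/w1.png",im)
C=cam("wrist",o)
# wood grip mask
h=cv2.cvtColor(im,cv2.COLOR_BGR2HSV)
print("proj grip mid guess",proj(C,[.522,.167,.099]),"ends",proj(C,[.5634,.1752,.099]),proj(C,[.4812,.1592,.099]))
E
```

```text
[ 0.307  0.07   0.049  1.552 -0.     0.117] [0.52267588 0.16532143 0.19210728] 1.65
proj grip mid guess [321.76709643 208.72590636] ends [321.88266584 252.65855071] [321.9836233  160.20548354]
```

View pics/w1.png

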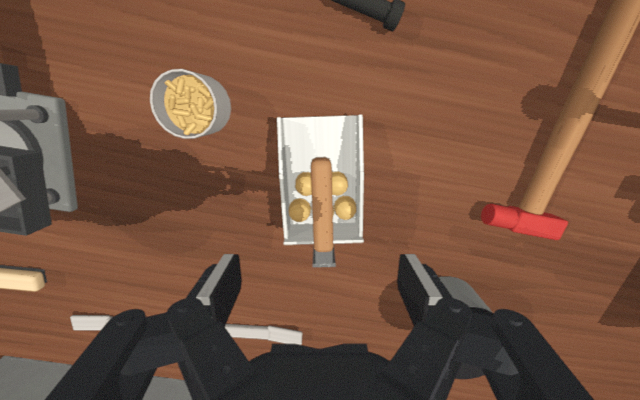

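The wrist view shows the grip running from (320,158) to (323,252), as predicted, so it is centred between the jaws. Descend and grasp.

>>> arm_command(
  rows=[0,0,0,0,-0.001,0.036,1,0,0,0,0,0,0.036,1,0,0,0,0,0,0.034,1,0,0,0,0,0,0,-1,0,0,0,0,0,0,-1,0,0,0,0,0,0,-1,0,0,0,0,0,0,-1,0,0,0,0,0,0,-1],
  newtons=80,
)

```text
time_s: 2.7
eef_pos: [0.5224, 0.1669, 0.0887]
orientation: [-0.301, 3.125, 0.001]
ft_force: [-0.8, 2.3, 6.5]
width: 0.0166
gripper_force: 79.0
```

```bash
cat > pour.py <<'E'
from h import *
F=np.array([.5512,-.1845,0]);az=np.arctan2(F[1],F[0]);psi=az+np.pi/2
def tcp(off,zl,th,az=az,psi=psi,F=F):
    "lip at radial off outward of funnel axis, height zl; grip at scoop (7.5,88), TCP 2mm below"
    u=np.array([np.cos(az),np.sin(az),0]);up=np.array([0,0,1.])
    back=u*np.cos(th)+up*np.sin(th);nrm=-u*np.sin(th)+up*np.cos(th)
    return F+u*off+up*zl+back*.0725+nrm*.086, down(psi,th)
if __name__=="__main__":
    o=get_obs();print(o["eef_pos"],o["width"],o["gripper_force"])
    p=o["eef_pos"]
    A=tcp(.02,.165,0.0)
    B=tcp(.02,.16,0.2)
    print(A[0])
    plan([(p+[0,0,.16],down(1.763),4,-1),(A[0],A[1],12,-1)])
E
python3 pour.py
```

```text
[0.52236576 0.16687954 0.08873391] 0.016630414643444627 79.04223918914795
[ 0.63891653 -0.21386085  0.251     ]
CALL [0.0, 0.001, -0.0, -0.0001, 0.0, -0.04, -1.0, 0.0, 0.0, -0.0, -0.0, 0.0001, -0.04, -1.0, 0.0, 0.001, -0.0, -0.0001, -0.0, -0.04, -1.0, 0.001, 0.0, -0.0, -0.0, 0.0, -0.04, -1.0, -0.0, 0.0, 0.043, -0.0035, -0.033, -0.0002, -1.0, -0.0, 0.0, 0.043, -0.0049, -0.0328, -0.0002, -1.0, -0.0, 0.0, 0.043, -0.0063, -0.0326, -0.0001, -1.0, -0.0, 0.0, 0.043, -0.0077, -0.0323, -0.0002, -1.0, -0.0, 0.0, 0.043, -0.009, -0.0319, -0.0002, -1.0, -0.0, 0.0, 0.043, -0.0105, -0.0315, -0.0002, -1.0, -0.0, 0.0, 0.042, -0.0117, -0.031, -0.0001, -1.0, -0.0, 0.0, 0.043, -0.0131, -0.0305, -0.0002, -1.0]
CALL [-0.0, 0.0, 0.043, -0.0144, -0.0299, -0.0002, -1.0, -0.0, 0.0, 0.043, -0.0156, -0.0293, -0.0002, -1.0, -0.0, 0.0, 0.043, -0.0169, -0.0285, -0.0001, -1.0, -0.0, 0.0, 0.043, -0.0181, -0.0278, -0.0002, -1.0]
```

Gripped at width 16.6 mm. I'll use a pouring axis of yaw −0.12, for more clearance to the lid.

```bash
sed -i 's/az=np.arctan2(F\[1\],F\[0\])/az=-.12/;s/nrm\*.086/nrm*.0887/' pour.py
python3 - <<'E'
from pour import *
p=get_obs()["eef_pos"]
A=tcp(.02,.165,0.)
print(A[0])
e=plan([(p+[0,0,.06],down(1.763),2,-1),(p+[0,0,.165],down(1.763,-.1),3,-1),(A[0],down(psi,-.1),13,-1),(A[0],down(psi,0),2,-1)])
print("tilt part")
W=[]
for th,zl,off in((.2,.155,.02),(.4,.147,.02),(.55,.14,.02),(.7,.135,.02),(.85,.13,.02),(1.,.128,.02)):
    a=tcp(off,zl,th);W.append((a[0],a[1],2,-1));print(th,a[0].round(3))
plan(W,e)
E
```

```text
[ 0.6430348  -0.19557338  0.2537    ]
CALL [0.0, 0.001, -0.0, -0.0001, 0.0, -0.03, -1.0, 0.001, 0.001, -0.0, -0.0, 0.0, -0.03, -1.0, -0.0, 0.033, -0.0, -0.0, 0.0, -0.035, -1.0, -0.0, 0.034, -0.0, 0.0011, 0.0, -0.035, -1.0, -0.0, 0.033, -0.0, 0.0024, 0.0, -0.0349, -1.0, -0.002, 0.0, 0.024, -0.0038, -0.0291, -0.0004, -1.0, -0.003, 0.0, 0.024, -0.0044, -0.0291, -0.0004, -1.0, -0.002, 0.0, 0.024, -0.0052, -0.0289, -0.0005, -1.0, -0.003, 0.0, 0.024, -0.0059, -0.0288, -0.0006, -1.0, -0.002, 0.0, 0.023, -0.0065, -0.0286, -0.0006, -1.0, -0.003, 0.0, 0.024, -0.0072, -0.0285, -0.0007, -1.0, -0.002, 0.0, 0.024, -0.0079, -0.0283, -0.0008, -1.0]
CALL [-0.002, 0.0, 0.024, -0.0086, -0.0281, -0.0009, -1.0, -0.003, 0.0, 0.024, -0.0092, -0.0279, -0.0009, -1.0, -0.002, 0.0, 0.024, -0.0099, -0.0276, -0.001, -1.0, -0.003, 0.0, 0.024, -0.0106, -0.0274, -0.001, -1.0, -0.002, 0.0, 0.024, -0.0112, -0.0272, -0.0012, -1.0, -0.002, 0.0, 0.024, -0.0119, -0.0268, -0.0011, -1.0, -0.0, -0.05, -0.0, 0.0, -0.0, -0.0, -1.0, -0.0, -0.05, -0.0, 0.0, -0.0, -0.0, -1.0]
tilt part
0.2 [ 0.624 -0.193  0.256]
0.4 [ 0.603 -0.191  0.257]
0.55 [ 0.586 -0.189  0.254]
0.7 [ 0.569 -0.187  0.25 ]
0.85 [ 0.552 -0.185  0.243]
1.0 [ 0.536 -0.183  0.237]
CALL [-0.0, -0.1, -0.0, 0.0095, -0.0, -0.0013, -1.0, -0.001, -0.1, -0.0, 0.0094, -0.0, -0.0023, -1.0, 0.0, -0.1, -0.0, 0.0103, -0.0, -0.0024, -1.0, 0.0, -0.1, -0.0, 0.0101, -0.0, -0.0035, -1.0, 0.0, -0.075, -0.0, 0.0084, -0.0, -0.0017, -1.0, 0.0, -0.075, -0.001, 0.0082, -0.0001, -0.0023, -1.0, 0.0, -0.075, 0.0, 0.0084, 0.0, -0.0028, -1.0, 0.0, -0.075, 0.0, 0.0081, 0.0001, -0.0034, -1.0, 0.0, -0.075, 0.0, 0.0086, -0.0, -0.003, -1.0, 0.0, -0.075, 0.0, 0.0084, -0.0, -0.0036, -1.0, 0.0, -0.075, 0.0, 0.0078, -0.0, -0.0043, -1.0, 0.0, -0.075, 0.0, 0.0074, -0.0, -0.0048, -1.0]
```

>>> arm_command(
  rows=[0,0,0,0,0,-0.03,-1,0,0,0,0,0,-0.03,-1,0,0.033,0,0,0,-0.035,-1,0,0.034,0,0.001,0,-0.035,-1,0,0.033,0,0.0025,0,-0.035,-1,-0.002,0,0.024,-0.004,-0.029,-0.0004,-1,-0.003,0,0.024,-0.0044,-0.029,-0.0004,-1,-0.002,0,0.024,-0.005,-0.029,-0.0005,-1,-0.003,0,0.024,-0.006,-0.0288,-0.0006,-1,-0.002,0,0.023,-0.0065,-0.0286,-0.0006,-1,-0.003,0,0.024,-0.007,-0.0285,-0.0007,-1,-0.002,0,0.024,-0.008,-0.0283,-0.0008,-1],
)

```text
time_s: 4.2
eef_pos: [0.5868, -0.0297, 0.2518]
orientation: [0.035, -3.04, 0.001]
ft_force: [-0.2, -0.2, -4.1]
width: 0.0166
gripper_force: 78.3
```

>>> arm_command(
  rows=[-0.002,0,0.024,-0.0086,-0.028,-0.0009,-1,-0.003,0,0.024,-0.0092,-0.028,-0.0009,-1,-0.002,0,0.024,-0.01,-0.0276,-0.001,-1,-0.003,0,0.024,-0.0106,-0.0274,-0.001,-1,-0.002,0,0.024,-0.011,-0.027,-0.001,-1,-0.002,0,0.024,-0.012,-0.027,-0.001,-1,0,-0.05,0,0,0,0,-1,0,-0.05,0,0,0,0,-1],
)

```text
time_s: 5.2
eef_pos: [0.6426, -0.1965, 0.2501]
orientation: [-0.19, -3.135, -0.0]
ft_force: [-0.1, -0.6, -4.3]
width: 0.0169
gripper_force: 78.4
```

```bash
python3 - <<'E'
from h import *
o=get_obs();print(o["joint_pos"].round(3),o["eef_pos"],R.from_rotvec(o["orientation"]).as_matrix().round(3).tolist(),o["ft_force"],o["time_s"])
a=capture("wrist")[:,:,::-1];b=capture("top")[:,:,::-1];s=capture("side")[:,:,::-1]
cv2.imwrite("pics/w2.png",np.hstack([cv2.resize(a,(400,250)),cv2.resize(s[120:320,270:590],(400,250))]))
E
```

```text
[-0.297  0.405  0.561  1.728 -0.    -0.175] [ 0.64257021 -0.19651949  0.25011384] [[-0.993, 0.121, -0.001], [0.121, 0.993, 0.0], [0.001, 0.0, -1.0]] [-0.06707454 -0.5536872  -4.32531953] 5.2
```

View pics/w2.png

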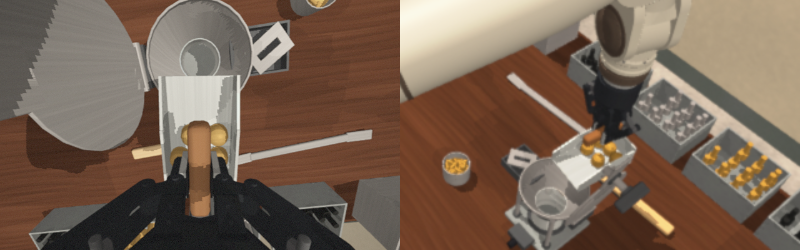

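The wrist crop shows the scoop straight over the funnel with its lip at (200,75), all the caps aboard and clear of the lid. I'll tilt in stages.

>>> arm_command(
  rows=[0,-0.1,0,0.0095,0,-0.0013,-1,0,-0.1,0,0.0094,0,-0.0023,-1,0,-0.1,0,0.0103,0,-0.0024,-1,0,0,0,0,0,0,-1,0,-0.05,0,0.005,0,-0.002,-1,0,0,0,0,0,0,-1,0,-0.05,0,0.005,0,-0.0015,-1,0,0,0,0,0,0,-1,0,-0.05,0,0.006,0,-0.0015,-1,0,0,0,0,0,0,-1,0,-0.05,0,0.006,0,-0.002,-1,0,0,0,0,0,0,-1],
)

```text
time_s: 6.85
eef_pos: [0.5901, -0.1895, 0.2532]
orientation: [0.159, 2.639, -0.041]
ft_force: [0.1, -0.1, -3.2]
width: 0.0168
gripper_force: 78.6
```

>>> arm_command(
  rows=[0,-0.05,0,0.006,0,-0.002,-1,0,0,0,0,0,0,-1,0,-0.05,0,0.0055,0,-0.002,-1,0,0,0,0,0,0,-1,0,-0.05,0,0.0055,0,-0.0022,-1,0,0,0,0,0,0,-1,0,-0.05,0,0.0055,0,-0.002,-1,0,0,0,0,0,0,-1,0,-0.075,0,0.0084,0,-0.0035,-1,0,-0.075,0,0.0084,0,-0.0036,-1,0,-0.075,0,0.0078,0,-0.0043,-1,0,-0.075,0,0.0074,0,-0.0048,-1],
)

```text
time_s: 8.35
eef_pos: [0.5336, -0.1827, 0.2367]
orientation: [0.129, 2.138, -0.071]
ft_force: [-0.3, 0.4, -2.3]
width: 0.0165
gripper_force: 78.9
```

```bash
python3 - <<'E'
from h import *
o=get_obs();print(o["joint_pos"].round(3),o["eef_pos"],R.from_rotvec(o["orientation"]).as_matrix().round(3).tolist(),o["ft_force"],o["time_s"])
a=capture("wrist")[:,:,::-1];b=capture("top")[:,:,::-1];s=capture("side")[:,:,::-1]
cv2.imwrite("pics/w3.png",np.hstack([cv2.resize(a,(400,250)),cv2.resize(s[120:320,270:590],(400,250))]))
E
```

```text
[-0.466 -0.771 -0.838  0.531  0.289 -0.192] [ 0.53364581 -0.18272485  0.23665347] [[-0.536, 0.12, 0.836], [0.065, 0.993, -0.101], [-0.842, -0.0, -0.54]] [-0.32684949  0.42332788 -2.31918659] 8.35
```

View pics/w3.png

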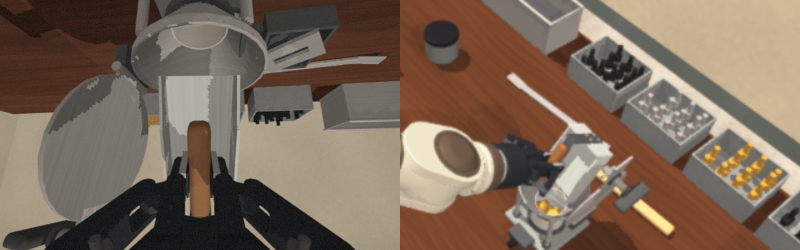

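The scoop is empty: the force dropped by about 1.8 N, and the caps are visible in the feeder at (545,208). Returning the scoop.

```bash
python3 - <<'E'
from pour import *
a=tcp(.03,.17,.5);A=tcp(.02,.175,0.);S=np.array([.5224,.1669,0]);Q=down(1.763)
plan([(a[0],a[1],5,-1),(A[0],A[1],4,-1),(S+[0,0,.25],Q,11,-1),(S+[0,0,.1],Q,4,-1),(S+[0,0,.0885],Q,2,-1)])
E
```

```text
CALL [-0.0, 0.099, -0.0, -0.0154, 0.0001, 0.0065, -1.0, -0.0, 0.1, -0.0, -0.016, 0.0001, 0.005, -1.0, -0.0, 0.099, -0.001, -0.0165, 0.0001, 0.0033, -1.0, -0.001, 0.1, 0.0, -0.0166, 0.0001, 0.0018, -1.0, 0.0, 0.099, 0.0, -0.0168, 0.0001, -0.0, -1.0, 0.0, 0.125, 0.0, -0.0068, -0.0, 0.0091, -1.0, 0.0, 0.125, 0.0, -0.0079, -0.0, 0.0082, -1.0, 0.0, 0.125, 0.0, -0.0089, -0.0, 0.0071, -1.0, 0.0, 0.125, 0.0, -0.0096, -0.0, 0.006, -1.0, 0.0, 0.0, -0.028, 0.0148, 0.0314, 0.0012, -1.0, 0.0, 0.0, -0.029, 0.014, 0.0318, 0.0013, -1.0, 0.0, 0.0, -0.028, 0.013, 0.0322, 0.0012, -1.0]
CALL [-0.0, 0.0, -0.028, 0.0121, 0.0326, 0.0013, -1.0, -0.0, 0.0, -0.029, 0.0112, 0.0328, 0.0012, -1.0, -0.0, 0.0, -0.028, 0.0102, 0.0332, 0.0013, -1.0, -0.0, 0.0, -0.029, 0.0093, 0.0335, 0.0012, -1.0, -0.0, 0.0, -0.028, 0.0083, 0.0337, 0.0012, -1.0, -0.0, 0.0, -0.028, 0.0074, 0.0339, 0.0013, -1.0, -0.0, 0.0, -0.029, 0.0064, 0.0341, 0.0012, -1.0, -0.0, 0.0, -0.028, 0.0054, 0.0343, 0.0013, -1.0, -0.0, 0.0, 0.0, 0.0, 0.0, 0.0375, -1.0, -0.0, 0.0, 0.0, 0.0001, 0.0, 0.0375, -1.0, -0.0, 0.0, 0.0, -0.0, 0.0, 0.0375, -1.0, -0.0, 0.0, 0.0, 0.0, 0.0, 0.0375, -1.0]
CALL [-0.0, 0.0, 0.0, 0.0, 0.0, 0.0057, -1.0, -0.0, 0.0, 0.0, 0.0, 0.0, 0.0058, -1.0]
```

>>> arm_command(
  rows=[0,0.099,0,-0.0154,0,0.0065,-1,0,0.1,0,-0.016,0,0.005,-1,0,0.099,0,-0.0165,0,0.0033,-1,-0.001,0.1,0,-0.0166,0,0.0018,-1,0,0.099,0,-0.0168,0,0,-1,0,0.125,0,-0.0068,0,0.009,-1,0,0.125,0,-0.008,0,0.008,-1,0,0.125,0,-0.009,0,0.007,-1,0,0.125,0,-0.0096,0,0.006,-1,0,0,-0.028,0.0148,0.0314,0.0012,-1,0,0,-0.029,0.014,0.0318,0.0013,-1,0,0,-0.028,0.013,0.0322,0.0012,-1],
)

```text
time_s: 10.0
eef_pos: [0.6121, -0.0961, 0.2605]
orientation: [0.052, 3.14, -0.001]
ft_force: [-0.6, 0.3, -3.6]
width: 0.0167
gripper_force: 78.8
```

>>> arm_command(
  rows=[0,0,-0.028,0.012,0.0326,0.0013,-1,0,0,-0.029,0.011,0.0328,0.0012,-1,0,0,-0.028,0.01,0.0332,0.0013,-1,0,0,-0.029,0.0093,0.0335,0.0012,-1,0,0,-0.028,0.0083,0.0337,0.0012,-1,0,0,-0.028,0.0074,0.0339,0.0013,-1,0,0,-0.029,0.0064,0.0341,0.0012,-1,0,0,-0.028,0.0054,0.0343,0.0013,-1,0,0,0,0,0,0,-1],
)

```text
time_s: 11.12
eef_pos: [0.524, 0.169, 0.2515]
orientation: [-0.308, 3.123, -0.001]
ft_force: [-0.7, 0.5, -2.9]
width: 0.0168
gripper_force: 78.8
```

```bash
python3 - <<'E'
from h import *
o=get_obs();print(o["eef_pos"],R.from_rotvec(o["orientation"]).as_matrix().round(3).tolist(),o["ft_force"],o["time_s"])
b=capture("top")[:,:,::-1];s=capture("side")[:,:,::-1]
cv2.imwrite("pics/t4.png",np.vstack([cv2.resize(b[150:260,250:550],(720,264),interpolation=2),cv2.resize(s[160:330,250:600],(720,336),interpolation=2)]))
S=np.array([.5224,.1669,0]);Q=down(1.763)
plan([(S+[0,0,.1],Q,4,-1),(S+[0,0,.0885],Q,2,-1)])
E
```

```text
[0.52398939 0.16904731 0.25151693] [[-0.981, -0.195, 0.003], [-0.195, 0.981, -0.0], [-0.003, -0.001, -1.0]] [-0.74871937  0.50096556 -2.88780002] 11.125
CALL [-0.0, 0.001, 0.0, 0.0006, 0.0001, 0.0378, -1.0, -0.001, 0.001, 0.001, 0.0006, 0.0, 0.0378, -1.0, 0.0, 0.0, 0.0, 0.0005, 0.0001, 0.0379, -1.0, -0.0, 0.001, 0.0, 0.0005, -0.0, 0.0378, -1.0, -0.0, 0.0, 0.0, 0.0, 0.0, 0.0057, -1.0, -0.0, 0.0, 0.0, 0.0, 0.0, 0.0058, -1.0]
```

View pics/t4.png

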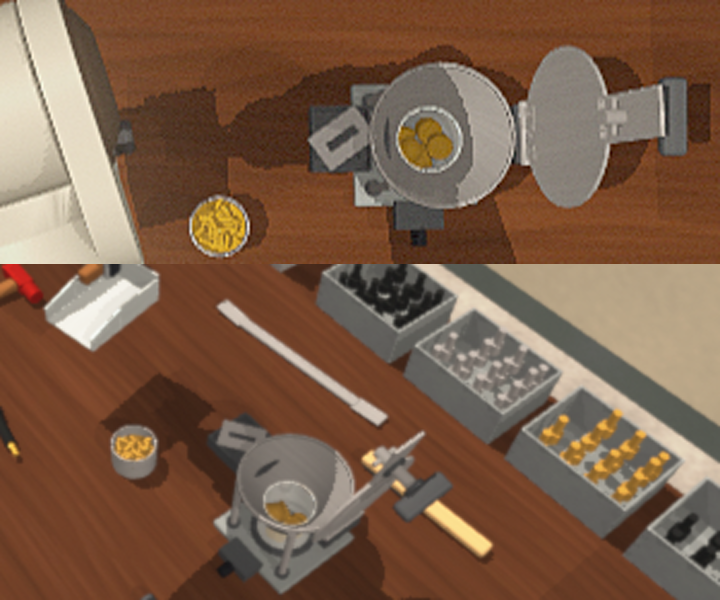

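The caps lie down in the tube with none on the counter, and the lid and wing are at (570,127) and (675,117). I'll set the scoop down, release and rise.

>>> arm_command(
  rows=[0,0.001,0,0.0006,0,0.0378,-1,0,0.001,0,0.0006,0,0.0378,-1,0,0.001,0,0.0005,0,0.038,-1,0,0,0,0,0,0.038,-1,0,0,0,0,0,0.0057,-1,0,0,0,0,0,0.0058,-1,0,0,0,0,0,0,-1,0,0,0,0,0,0,0.2,0,0,0,0,0,0,0.2,0,0,0,0,0,0,0.2],
)

```text
time_s: 12.48
eef_pos: [0.522, 0.1663, 0.0882]
orientation: [-0.301, 3.126, -0.0]
ft_force: [0.4, 0.5, 1.3]
width: 0.0509
gripper_force: 0.0
```

```bash
cat > lid.py <<'E'
from h import *
F=np.array([.5512,-.1845,0]);yaw=.03
def W(yf,z,xf=0.):
    return F+np.array([np.cos(yaw)*xf-np.sin(yaw)*yf,np.sin(yaw)*xf+np.cos(yaw)*yf,z])
def E(phi,r,h=.011):  # TCP with tip's +y bottom edge on outer face
    return W(-.076+r*np.cos(phi)-.004*np.sin(phi)-h,.137+r*np.sin(phi)+.004*np.cos(phi)+.017)
E
python3 - <<'E'
from lid import *
o=get_obs();print(o["eef_pos"],o["ft_force"],o["width"],o["time_s"])
p=o["eef_pos"];q=R.from_rotvec(o["orientation"])
Q=down(.03);H=.5*0
e0=E(1.8,.198);e0[2]=E(1.7,.2)[2]
s=e0.copy();s[1]-=.03
print(e0,s)
c=s.copy();c[0]=.40
mid=np.array([.42,-.08,.33])
half=down(1.0)
e=plan([(p+[0,0,.05],q,2,.2),(mid,half,9,-1),(c,Q,9,-1),(s,Q,4,-1)])
print("push")
ws=[(e0,Q,1,-1)]
for ph,r in((1.6,.2),(1.4,.2),(1.2,.2),(1.,.201),(.8,.203),(.6,.205),(.4,.207),(.2,.209),(.08,.21),(0,.21)):
    ws.append((E(ph,r),Q,1 if ph>.5 else 1,-1));print(ph,E(ph,r).round(3))
plan(ws,e)
E
```

```text
[0.52201554 0.16627813 0.08819015] [0.35577806 0.46631939 1.25489649] 0.05085491890581071 12.475
[ 0.55527583 -0.32032026  0.35181758] [ 0.55527583 -0.35032026  0.35181758]
CALL [0.0, 0.0, -0.0, -0.0, -0.0, -0.025, 0.2, 0.0, 0.0, 0.0, -0.0, -0.0, -0.025, 0.2, 0.0, 0.0, 0.085, 0.0163, -0.0247, -0.0213, -1.0, 0.0, 0.0, 0.085, 0.0142, -0.026, -0.0213, -1.0, 0.0, 0.0, 0.084, 0.0119, -0.0271, -0.0214, -1.0, 0.0, 0.0, 0.085, 0.0096, -0.028, -0.0213, -1.0, 0.0, 0.0, 0.085, 0.0072, -0.0288, -0.0213, -1.0, 0.0, 0.001, 0.085, 0.0047, -0.0292, -0.0213, -1.0, 0.0, -0.0, 0.084, 0.0023, -0.0295, -0.0213, -1.0, 0.0, -0.0, 0.085, -0.0003, -0.0296, -0.0213, -1.0, 0.0, -0.0, 0.085, -0.0027, -0.0295, -0.0214, -1.0, 0.0, -0.0, 0.108, -0.0144, -0.0265, -0.0024, -1.0]
CALL [0.0, -0.0, 0.108, -0.0171, -0.0248, -0.0024, -1.0, 0.0, -0.0, 0.107, -0.0197, -0.0227, -0.0025, -1.0, 0.0, -0.0, 0.108, -0.022, -0.0206, -0.0024, -1.0, -0.0, -0.0, 0.108, -0.0241, -0.0181, -0.0024, -1.0, -0.0, -0.0, 0.108, -0.0259, -0.0153, -0.0024, -1.0, -0.0, -0.0, 0.107, -0.0274, -0.0125, -0.0025, -1.0, -0.0, -0.0, 0.108, -0.0286, -
[... 322 characters left out ...]
[ 0.552 -0.203  0.342]
1.0 [ 0.551 -0.166  0.325]
0.8 [ 0.55  -0.133  0.302]
0.6 [ 0.549 -0.105  0.273]
0.4 [ 0.548 -0.082  0.238]
0.2 [ 0.548 -0.068  0.199]
0.08 [ 0.548 -0.063  0.175]
0 [ 0.548 -0.062  0.158]
CALL [-0.0, -0.0, 0.0, 0.0299, 0.0009, -0.0, -1.0, -0.0, -0.0, 0.0, 0.0391, 0.0, -0.002, -1.0, -0.0, -0.0, 0.0, 0.0399, 0.0, 0.002, -1.0, -0.0, -0.0, 0.0, 0.0387, 0.0, 0.01, -1.0, -0.0, -0.0, 0.0, 0.0365, 0.0, 0.0165, -1.0, -0.0, -0.0, 0.0, 0.0333, 0.0, 0.0229, -1.0, -0.0, -0.0, 0.0, 0.0283, 0.0, 0.0294, -1.0, -0.0, -0.0, 0.0, 0.0222, 0.0, 0.0347, -1.0, -0.0, -0.0, 0.0, 0.0149, 0.0, 0.0389, -1.0, -0.0, -0.0, 0.0, 0.005, 0.0001, 0.0247, -1.0, -0.0, -0.0, 0.0, 0.001, -0.0, 0.0167, -1.0]
```

>>> arm_command(
  rows=[0,0,0,0,0,-0.025,0.2,0,0,0,0,0,-0.025,0.2,0,0,0.085,0.0163,-0.0247,-0.0213,-1,0,0,0.085,0.014,-0.026,-0.0213,-1,0,0,0.084,0.012,-0.027,-0.0214,-1,0,0,0.085,0.0096,-0.028,-0.0213,-1,0,0,0.085,0.007,-0.0288,-0.0213,-1,0,0,0.085,0.0047,-0.0292,-0.0213,-1,0,0,0.084,0.0023,-0.0295,-0.0213,-1,0,0,0.085,0,-0.0296,-0.0213,-1,0,0,0.085,-0.0027,-0.0295,-0.0214,-1,0,0,0.108,-0.0144,-0.0265,-0.0024,-1],
)

```text
time_s: 13.98
eef_pos: [0.4174, -0.1107, 0.3341]
orientation: [1.049, 2.958, -0.0]
ft_force: [0.3, -0.3, -0.0]
width: -0.0002
gripper_force: 0.0
```

>>> arm_command(
  rows=[0,0,0.108,-0.017,-0.0248,-0.0024,-1,0,0,0.107,-0.0197,-0.0227,-0.0025,-1,0,0,0.108,-0.022,-0.0206,-0.0024,-1,0,0,0.108,-0.024,-0.018,-0.0024,-1,0,0,0.108,-0.026,-0.0153,-0.0024,-1,0,0,0.107,-0.0274,-0.0125,-0.0025,-1,0,0,0.108,-0.0286,-0.0094,-0.0024,-1,0,0,0.108,-0.0295,-0.0064,-0.0024,-1,0,0,0,-0.0012,0.0388,0,-1,0,0,0,-0.001,0.0388,0,-1,0,0,0,-0.0012,0.0388,0,-1,0,0,0,-0.001,0.0388,0,-1],
)

```text
time_s: 15.48
eef_pos: [0.5563, -0.3497, 0.3517]
orientation: [2.187, 2.254, -0.0]
ft_force: [0.5, -0.4, 0.9]
width: 0.0
gripper_force: 0.0
```

```bash
python3 - <<'E'
from lid import *
o=get_obs();print(o["joint_pos"].round(3),o["eef_pos"],R.from_rotvec(o["orientation"]).as_matrix().round(3).tolist(),o["ft_force"],o["width"],o["time_s"])
b=capture("top")[:,:,::-1];s=capture("side")[:,:,::-1]
cv2.imwrite("pics/t5.png",np.vstack([cv2.resize(b[150:260,250:550],(720,264),interpolation=2),cv2.resize(s[130:300,250:600],(720,336),interpolation=2)]))
E
```

```text
[-0.561  0.469  0.856  1.957 -0.     0.98 ] [ 0.5562619  -0.34966765  0.35173035] [[-0.03, 1.0, 0.0], [1.0, 0.03, -0.001], [-0.001, 0.0, -1.0]] [ 0.47017078 -0.40666908  0.94958411] 5.4666540004212775e-06 15.475
```

View pics/t5.png

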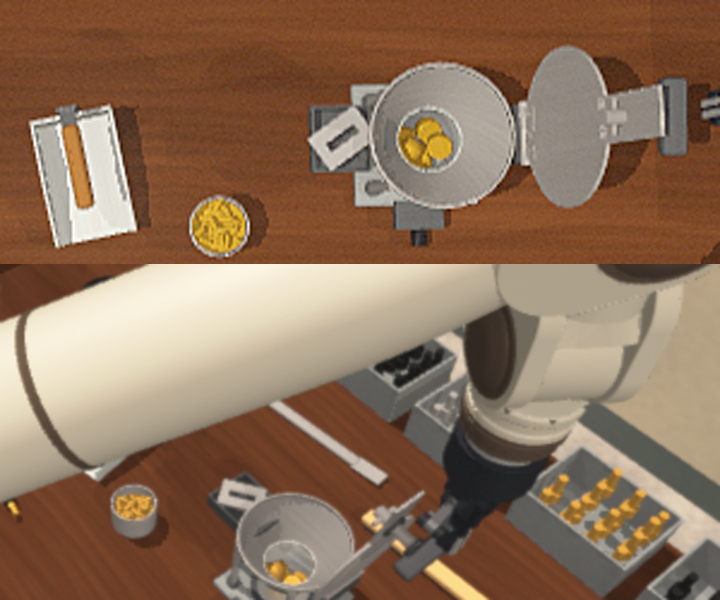

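The scoop is flat and empty, and the shut fingers stand just outside the lid's tab end, above the wing. Push the lid over.

>>> arm_command(
  rows=[0,0,0,0.03,0.001,0,-1,0,0,0,0.039,0,-0.002,-1,0,0,0,0.04,0,0.002,-1,0,0,0,0.0387,0,0.01,-1,0,0,0,0.0365,0,0.0165,-1,0,0,0,0.0333,0,0.023,-1,0,0,0,0.0283,0,0.0294,-1,0,0,0,0.022,0,0.0347,-1],
)

```text
time_s: 16.58
eef_pos: [0.5477, -0.0813, 0.2379]
orientation: [2.186, 2.253, 0.001]
ft_force: [1.4, -0.8, -0.3]
width: 0.0
gripper_force: 0.3
```

```bash
python3 - <<'E'
from lid import *
o=get_obs();print(o["eef_pos"],o["ft_force"],o["time_s"])
s=capture("side")[:,:,::-1]
cv2.imwrite("pics/t6.png",cv2.resize(s[130:300,280:550],(540,340),interpolation=2))
Q=down(.03)
plan([(E(p,r),Q,1,-1) for p,r in((.4,.207),(.2,.209),(.08,.21),(0,.21))])
E
```

```text
[ 0.54766646 -0.08126922  0.23794084] [ 1.42455584 -0.7685409  -0.25412765] 16.575
CALL [-0.005, -0.001, 0.001, -0.0032, 0.0017, -0.0057, -1.0, 0.0, -0.0, 0.0, 0.0149, 0.0, 0.0389, -1.0, 0.0, -0.0, 0.0, 0.0049, 0.0, 0.0247, -1.0, 0.0, -0.0, 0.0, 0.001, 0.0, 0.0167, -1.0]
```

View pics/t6.png

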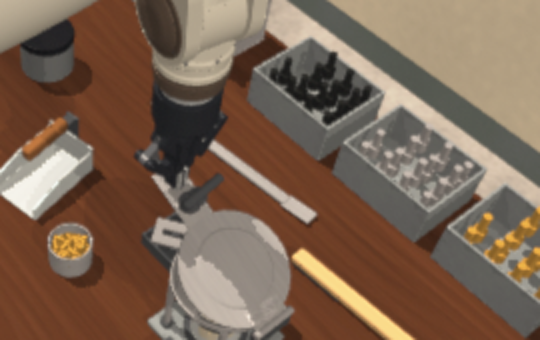

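The lid follows the finger and is nearly down, with the wing on the hinge side of the finger. Finish shutting it.

>>> arm_command(
  rows=[0,0,0,0.014,0,0.0389,-1,0,0,0,0.005,0,0.0247,-1,0,0,0,0.001,0,0.0135,-1,0,0,0,0,0,0,-1,0,0,0,0,0,0.002,-1,0,0,0,0,0,0,-1,0,0,0,0,0,0,-1],
)

```text
time_s: 17.5
eef_pos: [0.5477, -0.0623, 0.1593]
orientation: [2.187, 2.254, 0.0]
ft_force: [-0.6, -0.2, -0.5]
width: -0.0001
gripper_force: 0.0
```

>>> arm_command(
  rows=[0,0,0,0,0,0.002,-1,0,0,0,0,0,0,-1,0,0,0,0,0,0,-1],
)

```text
time_s: 17.88
eef_pos: [0.5478, -0.0622, 0.158]
orientation: [2.187, 2.253, 0.001]
ft_force: [-1.3, -0.5, 7.3]
width: 0.0004
gripper_force: 3.7
```

```bash
python3 - <<'E'
from lid import *
o=get_obs();print(o["eef_pos"],o["ft_force"],o["time_s"])
p=o["eef_pos"]
T=W(.094,.23);Q=down(1.60)
plan([(p+[0,0,.06],down(.03),2,-1),(T,Q,10,.1),(W(.094,.181),Q,2,.1)])
E
```

```text
[ 0.54782237 -0.06219076  0.1579631 ] [-1.29858776 -0.45627545  7.30240164] 17.875
CALL [0.001, 0.0, 0.0, -0.0, 0.0001, -0.03, -1.0, 0.001, 0.001, 0.0, -0.0, -0.0, -0.03, -1.0, 0.0, -0.0, -0.157, -0.0028, -0.0, -0.0012, 0.1, 0.0, -0.0, -0.157, -0.0028, -0.0005, -0.0012, 0.1, 0.0, -0.0, -0.157, -0.0027, -0.0009, -0.0012, 0.1, 0.0, -0.0, -0.157, -0.0025, -0.0013, -0.0012, 0.1, 0.0, -0.0, -0.157, -0.0023, -0.0017, -0.0012, 0.1, 0.0, -0.0, -0.157, -0.002, -0.0021, -0.0012, 0.1, 0.0, -0.0, -0.157, -0.0016, -0.0023, -0.0012, 0.1, 0.0, -0.0, -0.157, -0.0013, -0.0025, -0.0012, 0.1, 0.0, -0.0, -0.157, -0.0008, -0.0027, -0.0012, 0.1, 0.0, -0.0, -0.157, -0.0004, -0.0029, -0.0012, 0.1]
CALL [0.0, -0.0, 0.0, -0.0, 0.0, 0.0245, 0.1, 0.0, -0.0, 0.0, -0.0001, 0.0, 0.0245, 0.1]
```

The finger meets the lid's face at the expected height with 7 N, so the lid is shut. Move over the wing.

>>> arm_command(
  rows=[0,0,0,0,0,-0.032,-1,0,0,0,0,0,-0.03,-1,0,0,-0.157,-0.0028,0,-0.001,0.1,0,0,-0.157,-0.0028,-0.0005,-0.001,0.1,0,0,-0.157,-0.0027,-0.001,-0.001,0.1,0,0,-0.157,-0.0025,-0.0013,-0.001,0.1,0,0,-0.157,-0.0023,-0.0017,-0.001,0.1,0,0,-0.157,-0.002,-0.002,-0.001,0.1,0,0,-0.157,-0.0016,-0.0023,-0.001,0.1,0,0,-0.157,-0.0013,-0.0025,-0.001,0.1,0,0,-0.157,-0.0008,-0.0027,-0.001,0.1,0,0,-0.157,-0.0004,-0.003,-0.001,0.1],
)

```text
time_s: 19.38
eef_pos: [0.548, -0.0907, 0.2288]
orientation: [-0.054, 3.141, -0.001]
ft_force: [-0.3, 0.2, 0.3]
width: 0.047
gripper_force: 0.0
```

```bash
python3 - <<'E'
from lid import *
o=get_obs();print(o["joint_pos"].round(3),o["eef_pos"],o["orientation"],o["width"],o["time_s"])
a=capture("wrist")[:,:,::-1].copy();C=cam("wrist",o)
b=capture("top")[:,:,::-1]
for x in(-.032,.032):
  for y in (-.006,.006):
    u=proj(C,W(.094+y,.193,x));print(u.round(1));cv2.circle(a,tuple(int(v) for v in u),3,(0,0,255),1)
cv2.imwrite("pics/w7.png",np.hstack([cv2.resize(a[100:400,120:520],(480,360)),cv2.resize(b[160:260,370:460],(315,360),interpolation=2)]))
plan([(W(.094,.181),down(1.6),2,.1)])
E
```

```text
[-0.164  0.093  0.145  1.622 -0.    -0.198] [ 0.5479731  -0.0906634   0.22875112] [-5.41845665e-02  3.14111601e+00 -5.11029064e-04] 0.047028018026167316 19.375
[310.6 193.9]
[330.1 194. ]
[311.  282.2]
[328.4 282.2]
CALL [-0.0, 0.0, 0.001, -0.0002, 0.0001, 0.0239, 0.1, -0.0, 0.0, 0.001, -0.0002, 0.0001, 0.0239, 0.1]
```

View pics/w7.png

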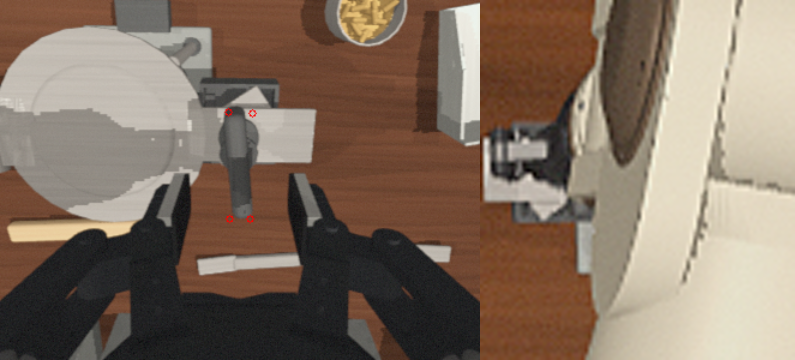

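The wing lies lengthways between the jaws, centred at (240,160) in the crop and about 0.07 rad off. Descend and grip.

>>> arm_command(
  rows=[0,0,0,0,0,0.024,0.1,0,0,0,0,0,0.024,0.1,0,0,0,0,0,0,-1,0,0,0,0,0,0,-1,0,0,0,0,0,0,-1,0,0,0,0,0,0,-1],
  newtons=80,
)

```text
time_s: 20.23
eef_pos: [0.548, -0.0909, 0.1817]
orientation: [-0.045, 3.14, -0.002]
ft_force: [-3.8, -2.9, 3.5]
width: 0.0105
gripper_force: 78.7
```

>>> arm_command(
  rows=[0,0,0,0,0,0.003,-1,0,0,0,0,0,0.002,-1,0,0,0,0,0,0,-1],
)

```text
time_s: 20.6
eef_pos: [0.5481, -0.0909, 0.1786]
orientation: [-0.045, 3.138, -0.002]
ft_force: [-9.4, -3.2, 16.9]
width: 0.011
gripper_force: 80.9
```

```bash
python3 - <<'E'
from lid import *
o=get_obs();print(o["joint_pos"].round(3),o["eef_pos"],o["orientation"],o["ft_force"],o["ft_torque"],o["width"],o["time_s"])
E
```

```text
[-1.640e-01  8.200e-02  3.600e-02  1.522e+00 -1.000e-03 -1.930e-01] [ 0.54807539 -0.09092703  0.17861253] [-4.50211120e-02  3.13826105e+00 -2.18603692e-03] [-9.40790915 -3.21529489 16.88013773] [-0.37653406  1.74628269  0.00192112] 0.011008717767875324 20.6
```

The blade is on the keeper at 3.1 mm with 17 N. Turn clockwise towards the estimated slot at about 0.94.

>>> arm_command(
  rows=[0,0,0.1,0,0,0,-1,0,0,0.1,0,0,0,-1,0,0,0.1,0,0,0,-1,0,0,0.1,0,0,0,-1,0,0,0.1,0,0,0,-1,0,0,0.1,0,0,0,-1,0,0,0.1,0,0,0,-1,0,0,0.05,0,0,0,-1,0,0,0,0,0,0,-1],
)

```text
time_s: 21.72
eef_pos: [0.5484, -0.09, 0.1781]
orientation: [1.107, 2.937, 0.003]
ft_force: [-4.3, 2.9, 12.6]
width: 0.0109
gripper_force: 80.1
```

>>> arm_command(
  rows=[0,0,0.05,0,0,0,-1,0,0,0.05,0,0,0,-1,0,0,0,0,0,0,-1],
)

```text
time_s: 22.1
eef_pos: [0.5485, -0.0899, 0.177]
orientation: [1.253, 2.879, 0.003]
ft_force: [-1.4, 3.3, 5.3]
width: 0.0105
gripper_force: 79.0
```

>>> arm_command(
  rows=[0,0,0.05,0,0,0,-1,0,0,0,0,0,0,-1],
)

```text
time_s: 22.35
eef_pos: [0.5485, -0.0898, 0.177]
orientation: [1.325, 2.847, 0.003]
ft_force: [-1.5, 3.2, 5.6]
width: 0.0107
gripper_force: 79.0
```

The blade has found the slot: the force fell to 5 N and z dropped. Press it through.

>>> arm_command(
  rows=[0,0,0,0,0,0.003,-1,0,0,0,0,0,0.003,-1,0,0,0,0,0,0.003,-1,0,0,0,0,0,0.0015,-1,0,0,0,0,0,0,-1],
)

```text
time_s: 22.98
eef_pos: [0.5485, -0.0898, 0.1669]
orientation: [1.323, 2.847, 0.003]
ft_force: [-2.9, 3.4, 9.0]
width: 0.0106
gripper_force: 79.5
```

Depth is about 15 mm on the spring line, so the blade is through. Turn on to the stop.

>>> arm_command(
  rows=[0,0,0.1,0,0,0,-1,0,0,0.1,0,0,0,-1,0,0,0.1,0,0,0,-1,0,0,0.1,0,0,0,-1,0,0,0.1,0,0,0,-1,0,0,0.07,0,0,0,-1,0,0,0.04,0,0,0,-1,0,0,0,0,0,0,-1],
)

```text
time_s: 23.98
eef_pos: [0.5493, -0.0896, 0.1674]
orientation: [2.117, 2.318, 0.007]
ft_force: [0.7, 5.4, 9.0]
width: 0.0111
gripper_force: 79.6
```

```bash
python3 - <<'E'
from lid import *
o=get_obs();M=R.from_rotvec(o["orientation"]).as_matrix();print(o["joint_pos"].round(3),o["eef_pos"],"turn",1.60-np.arctan2(M[1,1],M[0,1]),o["ft_force"],o["ft_torque"],o["width"],o["time_s"])
E
```

```text
[-0.163  0.083  0.015  1.499  0.002  1.318] [ 0.54932926 -0.08956564  0.16741693] turn 1.5097511293182035 [0.70917898 5.42575523 8.99978622] [ 0.93499559 -0.02318866 -0.02048858] 0.011068170085666247 23.975
```

>>> arm_command(
  rows=[0,0,0.06,0,0,0,-1,0,0,0,0,0,0,-1,0,0,0,0,0,-0.003,-1,0,0,0,0,0,-0.001,-1,0,0,0,0,0,0,-1],
)

```text
time_s: 24.6
eef_pos: [0.5493, -0.0896, 0.1699]
orientation: [2.186, 2.255, 0.006]
ft_force: [5.1, 4.9, -0.7]
width: 0.0106
gripper_force: 79.7
```

At 12 mm depth the spring load is now carried by the keeper, so it is locked. Open and retreat upwards.

>>> arm_command(
  rows=[0,0,0,0,0,0,0,0,0,0,0,0,0,0,0,0,0,0,0,0,0,0,0,0,0,0,-0.03,0,0,0,0,0,0,-0.04,0,0,0,0,0,0,-0.04,0,0,0,0,0,0,-0.03,0,0,0,0,0,0,0,0],
)

```text
time_s: 25.6
eef_pos: [0.5486, -0.0907, 0.3117]
orientation: [2.186, 2.252, 0.003]
ft_force: [0.1, 0.7, -0.2]
width: 0.0425
gripper_force: 0.0
```

```bash
python3 - <<'E'
from lid import *
o=get_obs();print(o["eef_pos"],o["ft_force"],o["time_s"])
a=capture("wrist")[:,:,::-1];C=cam("wrist",o)
# wing along feeder y now: length in image tells its height; compare predicted ends for depths 0 and 12 mm
for d in(0,.012):print(d,proj(C,W(.094-.032,.193-d)).round(1),proj(C,W(.094+.032,.193-d)).round(1),proj(C,W(.094,.193-d)).round(1))
c=proj(C,W(.094,.181)).astype(int);g=cv2.cvtColor(a,cv2.COLOR_BGR2GRAY)
m=(g[c[1]-50:c[1]+50,c[0]-60:c[0]+60]<110).astype(np.uint8)
n,l,st,ce=cv2.connectedComponentsWithStats(m)
for i in range(1,n):
    if st[i,4]>150:print(st[i]+[c[0]-60,c[1]-50,0,0,0])
E
```

```text
[ 0.54855664 -0.09074495  0.31167035] [ 0.12829876  0.70579209 -0.16829862] 25.6
0 [318.1 229.5] [318.  164.7] [318.  198.4]
0.012 [318.  224.5] [318.  162.1] [318.  194.5]
[ 258  144   43  100 2053]
[ 339  144   39  100 2107]
[309 161  21  63 359]
```

The wing's image spans rows 161–224. That matches 12 mm depth (162–224) and not 0 mm (165–230), so it stays locked.

```bash
python3 -c "
from station import *
print(close_job())"
```

```text
the job is handed in; nothing more can be done
None
```

The job is handed in at about 26 s of the 72 s allowed, with no verdict returned: no caps were left in the scoop or on the counter (four visible in the tube, the fifth taken to lie under them), the scoop is back flat where it started, and the lid is shut with the wing stud holding at about 12 mm after release.

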